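Slide the needle guide plate onto the autosampler's pins

TASK

Lift the aluminium guide plate by its post and lay it on the autosampler's deck with its two-hole edge against the fence and its holes to one side of the pins, so that it rests on the pin tips. Then slide it gently along the fence until both holes drop over the locating pins and the plate lies flush on the deck, never forcing it once it has dropped. Let go of it and leave everything else on the bench where it is.

Things in the scene. Friction and masses are not known exactly. Their poses are not given: they have to be found in the camera images.
- plate: Needle guide plate: loose aluminium plate, 120 mm (its x) by 160 mm (its y), 6 mm thick, 0.21 to 0.37 kg. Two round through holes, 11 mm wide, at x +35, y +45 and -45 mm, near the long edge that goes to the fence (+x side). Dark dots along the other long edge are marks, not holes. Origin: centre of the underside, z up. Starts flat on the bench right of the deck, +x side roughly away from the robot.
- post (a point): Top of the plate's handle: a black upright post in the middle of the plate's top, 16 mm (plate x) by 24 mm (plate y). This point is 52 mm above the plate's underside, over its origin; the centre of mass is below it.
- deck: Autosampler deck: fixed grey block on the bench, 280 mm along its y, flat top 30 mm above its origin, from x -75 to +65 mm. Origin on the bench, z up, same axes as the point fence. Plate axes are to match the deck's. Behind the fence a white rack of glass vials, 56 mm high, is part of it (x +78 to +153 mm). No more than about 25 N may act between plate and deck (with fence and pins).
- fence (a point): Middle of the foot of the aluminium fence along the deck's far long side: at deck x +65, y 0, z 30 mm (the deck's top). The fence face looks to deck -x, runs 280 mm along y and is 18 mm tall. With the plate's +x edge against it, the plate's origin is at deck x +5 mm and its hole row within 0.5 mm of the pin row, so that only the place along y must be found.
- slot (a point): Middle of the slot that holds the pins, at deck x +39.5, y 0, z 30 mm. Two steel pins, 8 mm thick, 6.5 mm tall above the deck top, with chamfered tips, stand 90 mm apart along y on a dark bar clamped in this slot. Where along y the bar is clamped is NOT measured: the midpoint of the pins lies anywhere from y -14 to +14 mm of this point. The bar does not move in use.
- edge (a point): Middle of the plate's -x long edge, on the underside (plate x -60, y 0, z 0). A plate let go beside the holes' place leans with this edge on the deck and its other side on the pin tips, 4 degrees tilted, origin about 4 mm above the deck top. Slid, it drags with 1 to 5 N; unless gripped tight it drops by its weight when the holes reach the pins, and then the pins stop it.
- reagent: Bystander, to be left where it is: a clear glass bottle with a blue cap, 60 mm across and 130 mm tall. Origin: centre of the underside.
- amber: Bystander, to be left where it is: a small amber glass vial with a white cap, 28 mm across and 45 mm tall. Origin: centre of the underside.
- tipbox: Bystander, to be left where it is: a closed grey box of pipette tips, 85 x 120 x 50 mm. Origin: centre of the underside.
- beaker: Bystander, to be left where it is: a glass beaker, 52 mm across and 60 mm tall. Origin: centre of the underside.
- jar: Bystander, to be left where it is: a small white jar with a black lid, 44 mm across and 50 mm tall. Origin: centre of the underside.
- pipette: Bystander, to be left where it is: a white hand pipette lying on the bench, 240 mm long, 24 mm high. Origin: on the axis at the level of the bench below it.
There are look-alikes about, which are no part of the job. What is meant by the plate is not turquoise, and is the larger of those in its own colour.

How it is judged:
By the outcome, as a careful person would: the job done as asked, in the order asked, and still so for the second after the job is handed in, with the robot touching nothing.
It also fails if it takes over 56 s, if anything falls off the work surface, if the arm or the gripper's body presses on something with over 40 N, if the wrist force passes 120 N, or if a joint passes its speed limit or range.

ROBOT

A 7-joint arm with a two-finger parallel gripper is mounted at the origin on the work surface. World frame = base frame: x ahead of the robot, y to its left, z up, the work surface at z = 0. Lengths are in m, angles in rad, forces in N, time in s.
With the tool pointing down it reaches from about 0.4 to 0.85 m from the base axis. Payload 10.4 kg.
Tool frame: the origin (TCP) lies at the very end of the fingers, on their centre line; the grasp point (between the pads) lies 19 mm behind it; z points along the fingers, y is the direction in which the jaws open and shut (so a half turn about z gives the same grasp; the last joint's range is limited). The gripper opens to 87 mm and grips with 3 to 60 N. Pads are 19 mm wide; open, the fingers measure 117 mm over their backs; the gripper's body (75 mm by 190 mm) begins 51 mm behind the grasp point.
Start: joints at [1.184, 0.332, -0.065, 1.46, 0.022, 1.35, -0.088], TCP at [0.222, -0.584, 0.223] pointing down, gripper open.
Joint ranges: [-2.6, 2.6], [-0.5, 2.12], [-1.47, 1.34], [0.16, 2.42], [-1.27, 4.41], [0.06, 2.06], [-2.6, 2.6]. Speed limits (rad/s): [2.22, 2.22, 2.79, 2.79, 3.14, 3.14, 3.14].

INTERFACE

Orientations are given as a unit quaternion [x, y, z, w].
In Python, from bench import read_state, camera, close_job gives the robot as it stands.
- The arm moves only by the shell command python3 -m inch 'ROWS' [OPENING] [FORCE]. ROWS is JSON, a list of rows, each a list of 6 numbers: the shift along the tool's x, y, z as a fraction of full scale, then the turn, a rotation vector about the tool's x, y, z as a fraction of full scale. In form: [[tx, ty, tz, ax, ay, az], ...]. A call has 1 to 5 rows; each row shifts and turns the commanded pose from where the row before left it, along the tool's axes as they then stand; what a row does not reach is not made up. Full scale, the value 1, is 0.04 m for a shift and 120 degrees for a turn. A row lasts 1/8 s, in which the tool goes at most 62.5 mm and 10.7 degrees, less where a joint would pass 70% of its speed; a pose out of reach is approached as far as the arm can. A call with a number of a shift or a turn outside -1 to 1 is refused whole. A call with a gripper value outside its range is refused whole. OPENING is the opening, from -1 (shut) to 1 (fully open), so that 0 is half open, set as the call begins (- or left out, the last holds). The fingers move at their own pace and stop on an object; FORCE is the grip in N (left out, the last holds). Time passes only in rows, so rows that do not move let the fingers close. It gives the time, the measured TCP pose, the force and the opening at its end, in the units of the state.
- read_state(): the state, without advancing time (a new reading comes with each control period).
- camera(name): name is "scene" or "top" or "wrist"; returns a dict with "img" (420x560x3 uint8, red, green, blue), "depth" (420x560 float32, m along the optical axis (not along the pixel's ray), 0 where there is no reading), "fx", "fy", "cx", "cy" (pixels), "position" and "orientation" of the camera in the world; the wrist camera has in their place "tool_from_camera" (4x4, takes a point from camera to tool coordinates, whose origin is the TCP and whose axes are the flange's). Camera axes: x right, y down, z forward; pixel columns grow to the right and rows downward; lengths in m; the calibration is good to about 2 mm. A picture is of the moment at which its call begins: read the wrist's pose just before it.
- close_job(): hands the job in, once; it reports no verdict.
The state is a dict: "time": time; "joint_positions": joint angles; "joint_vel": joint speeds; "joint_torque": joint torques, N m; "ee_pos": TCP position; "eef_rot": TCP orientation; "ft_force": force on the tool from outside, world axes, zero at the start; "torque": the same for the moment, N m; "width": finger opening in m.
Only numpy, scipy, OpenCV 4.12 (cv2) and the standard library are available. Lean on these libraries where they do the work, as an engineer would, in place of code of your own. Each camera call takes 0.05 s, during which the arm holds its last target.

## Working session

There is one attempt and no reset: what is moved stays moved. The work goes in short steps, Python scripts to look and compute and a shell command to move; the robot and the scene stay as the last step left them, time stands still between calls to the robot, and variables do not carry over. Pictures are saved under pics/ and viewed, and the job is handed in when it is done.

```bash
ls; mkdir -p pics; python3 - <<'E'
from bench import *
import cv2,numpy as np
s=read_state();print({k:np.round(v,3) for k,v in s.items()})
for n in ["scene","top","wrist"]:
    c=camera(n);cv2.imwrite(f"pics/a_{n}.png",c["img"][:,:,::-1]);np.savez(f"pics/a_{n}.npz",**c)
    print(n,c["fx"],c["cx"],c["cy"],c.get("position"),c.get("orientation"),c.get("tool_from_camera"))
E
```

```text
pics
{'time': np.float64(0.0), 'joint_positions': array([ 1.184,  0.333, -0.065,  1.461,  0.022,  1.35 , -0.088]), 'joint_vel': array([-0.   ,  0.   , -0.   , -0.001, -0.002, -0.001, -0.002]), 'joint_torque': array([-1.0000e-03, -6.2326e+01,  2.4000e-02, -3.8988e+01, -6.1000e-02,
        4.0000e-02,  0.0000e+00]), 'ee_pos': array([ 0.222, -0.584,  0.222]), 'eef_rot': array([ 0.983,  0.181, -0.   , -0.001]), 'ft_force': array([-0.014,  0.035, -0.223]), 'torque': array([0.018, 0.062, 0.035]), 'width': np.float64(0.087)}
scene 401.40050632851927 280.5031414062226 207.2859183218217 [ 1.08363495 -0.36452969  0.95998115] [ 0.82700716  0.47090067 -0.14861086 -0.26874993] None
top 506.6685693388729 283.9248351054287 210.7042194258789 [ 0.37993369 -0.01672824  1.43664945] [ 0.7152708  -0.69751645  0.03595244 -0.02378862] None
wrist 317.71606379117463 282.0150689522263 207.47271642122638 None None [[ 7.32827413e-04 -9.67063032e-01 -2.54535960e-01  6.87576846e-02]
 [ 9.99998434e-01  2.98708824e-04  1.74417794e-03  5.63089744e-05]
 [-1.61069787e-03 -2.54536839e-01  9.67061737e-01 -1.62300665e-01]
 [ 0.00000000e+00  0.00000000e+00  0.00000000e+00  1.00000000e+00]]
```

View pics/a_top.png

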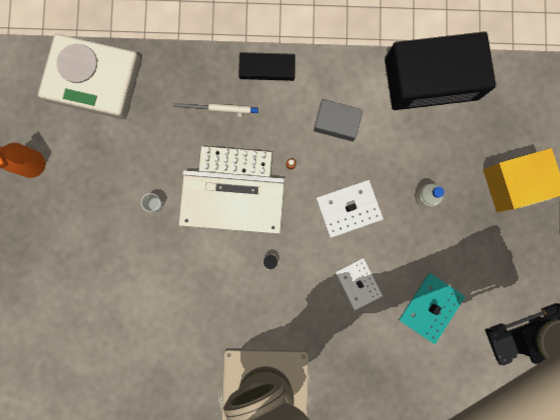

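View pics/a_scene.png

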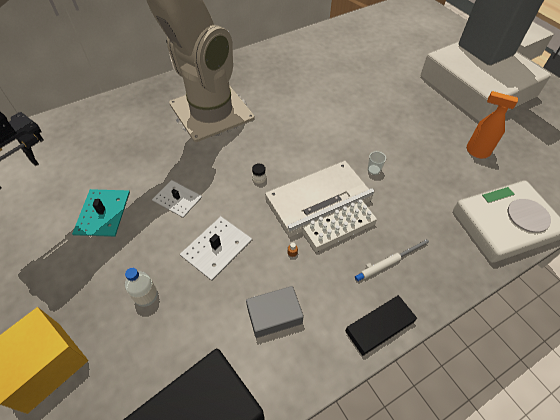

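View pics/a_wrist.png

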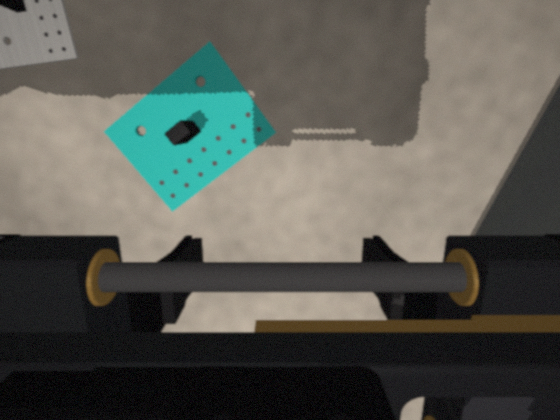

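Plate candidates in the top view are the large white/aluminium one at (350,208), a small grey one at (359,284) and a turquoise one at (432,308). The large one fits, being not turquoise and the larger of its colour. I'll confirm that in a crop and measure.

```bash
cat > h.py <<'E'
import numpy as np,cv2
from scipy.spatial.transform import Rotation as R
def load(n): 
    return dict(np.load(n,allow_pickle=True))
def pose(c,s=None):
    if 'position' in c: return R.from_quat(c['orientation']).as_matrix(),c['position']
    T=c['tool_from_camera'];Rt=R.from_quat(s['eef_rot']).as_matrix()
    return Rt@T[:3,:3],Rt@T[:3,3]+s['ee_pos']
def pts(c,s=None):
    Rm,p=pose(c,s);d=c['depth'];v,u=np.mgrid[:420,:560]
    X=np.stack([(u-c['cx'])/c['fx']*d,(v-c['cy'])/c['fy']*d,d],-1)
    return X@Rm.T+p
def onz(c,u,v,z,s=None):
    Rm,p=pose(c,s);r=Rm@np.array([(u-c['cx'])/c['fx'],(v-c['cy'])/c['fy'],1.]);return p+r*(z-p[2])/r[2]
def proj(c,X,s=None):
    Rm,p=pose(c,s);x=(np.atleast_2d(X)-p)@Rm;return np.c_[c['fx']*x[:,0]/x[:,2]+c['cx'],c['fy']*x[:,1]/x[:,2]+c['cy']]
E
python3 - <<'E'
from h import *
c=load('pics/a_top.npz');P=pts(c)
im=c['img'][:,:,::-1]
a=cv2.resize(im[140:330,170:470],None,fx=2.6,fy=2.6,interpolation=cv2.INTER_CUBIC);cv2.imwrite('pics/b.png',a)
for u,v in [(330,225),(372,200),(351,207),(232,215),(250,160),(360,290),(200,240),(231,189),(225,174)]: print(u,v,P[v,u].round(4))
# plate contour
g=c['img'].astype(int);m=((g.min(-1)>150)).astype(np.uint8)
m[:, :312]=0;m[:,390:]=0;m[:175]=0;m[245:]=0
cn=max(cv2.findContours(m,cv2.RETR_EXTERNAL,cv2.CHAIN_APPROX_NONE)[0],key=cv2.contourArea)
r=cv2.minAreaRect(cn);bx=cv2.boxPoints(r);print(r)
for b in bx: print(b,onz(c,*b,0.006).round(4))
m=((g.min(-1)>165)).astype(np.uint8)
E
```

```text
330 225 [ 0.4642 -0.1713  0.0059]
372 200 [ 0.5384 -0.2897  0.0072]
351 207 [ 0.5124 -0.2231  0.0539]
232 215 [0.4839 0.1047 0.0277]
250 160 [0.6396 0.0592 0.0308]
360 290 [ 0.2838 -0.2588  0.0053]
200 240 [ 0.4129  0.1952 -0.002 ]
231 189 [0.5565 0.1098 0.029 ]
225 174 [0.5955 0.1261 0.0469]
((349.2322998046875, 208.24151611328125), (42.76738357543945, 56.85676574707031), 70.55996704101562)
[315.3077  197.53844] [ 0.5413 -0.1282  0.006 ]
[368.92307 178.61537] [ 0.5998 -0.2805  0.006 ]
[383.1569 218.9446] [ 0.4853 -0.3223  0.006 ]
[329.54153 237.86766] [ 0.4278 -0.1707  0.006 ]
```

View pics/b.png

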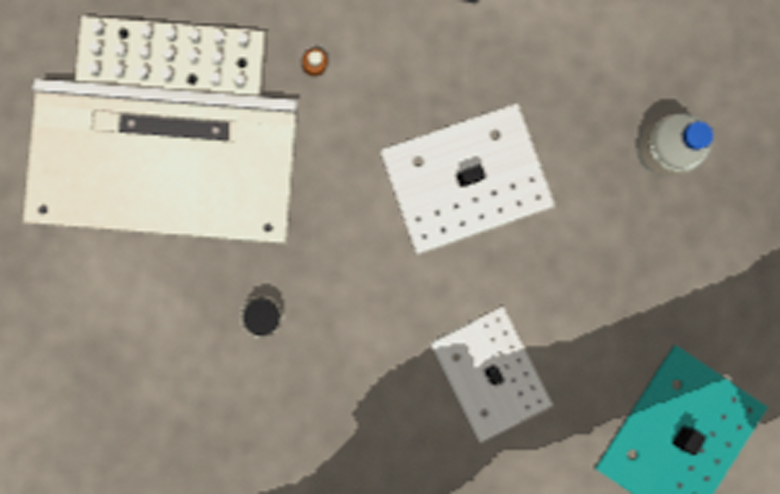

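```bash
python3 - <<'E'
from h import *
c=load('pics/a_top.npz');P=pts(c);im=c['img']
f=lambda x,y:(170+(x+.5)/2.6-.5,140+(y+.5)/2.6-.5)
# deck top outline front corners, fence foot estimates at z .03, holes z .006
for n,x,y,z in [('deckFL',22,223,.03),('deckFR',286,242,.03),('pinL',131,124,.0365),('pinR',216,130,.0365),('holeL',418,161,.006),('holeR',495,135,.006),('post',470,176,.052),('fenceTopL',33,85,.048),('fenceTopR',298,102,.048),('slotL',93,120,.03),('slotR',229,130,.03)]:
    print(n,np.round(f(x,y),1),onz(c,*f(x,y),z).round(4))
# post top by depth
m=(P[...,2]>.045)&(P[...,2]<.06)&(abs(P[...,0]-.51)<.04)&(abs(P[...,1]+.225)<.04);print('post',m.sum(),P[m].mean(0),P[m].ptp(0) if hasattr(P,'ptp') else np.ptp(P[m],0))
m=(P[...,2]>.022)&(P[...,2]<.036)&(abs(P[...,0]-.5)<.1)&(abs(P[...,1]-.1)<.2)
cn=max(cv2.findContours(m.astype(np.uint8),0,cv2.CHAIN_APPROX_NONE)[0],key=cv2.contourArea)
r=cv2.minAreaRect(cn);print(r,[onz(c,*b,.03).round(4) for b in cv2.boxPoints(r)])
E
```

```text
deckFL [178.2 225.5] [0.4508 0.2524 0.03  ]
deckFR [279.7 232.8] [ 0.4376 -0.0292  0.03  ]
pinL [220.1 187.4] [0.5593 0.1395 0.0365]
pinR [252.8 189.7] [0.5552 0.0486 0.0365]
holeL [330.5 201.6] [ 0.5308 -0.1715  0.006 ]
holeR [360.1 191.6] [ 0.5617 -0.2556  0.006 ]
post [350.5 207.4] [ 0.5114 -0.2219  0.052 ]
fenceTopL [182.4 172.4] [0.5967 0.2434 0.048 ]
fenceTopR [284.3 178.9] [ 0.5861 -0.0381  0.048 ]
slotL [205.5 185.8] [0.5633 0.1811 0.03  ]
slotR [257.8 189.7] [0.5564 0.035  0.03  ]
post 50 [ 0.51371694 -0.22359246  0.05249711] [0.01978529 0.02449744 0.01121306]
((230.57400512695312, 203.7843017578125), (100.88587951660156, 50.726131439208984), 4.548041820526123) [array([0.4519, 0.2521, 0.03  ]), array([0.5935, 0.2468, 0.03  ]), array([ 0.5785, -0.0346,  0.03  ]), array([ 0.4368, -0.0269,  0.03  ])]
```

```bash
python3 -m inch '[[0.95,-0.72,0,0,0,0],[0.95,-0.72,0,0,0,0],[0.95,-0.72,0,0,0,0],[0.95,-0.72,0,0,0,0],[0.95,-0.72,0,0,0,0]]' && python3 -m inch '[[0.95,-0.72,0,0,0,0],[0.95,-0.72,0,0,0,0],[0.95,-0.72,0,0,0,0],[0,0,0,0,0,0]]'
cat > look.py <<'E'
import sys
from h import *
from bench import *
n=sys.argv[1]
s=read_state();c=camera('wrist');np.savez(f'pics/{n}.npz',s=s,**c)
cv2.imwrite(f'pics/{n}.png',c['img'][:,:,::-1])
print(s['time'],s['ee_pos'],np.degrees(R.from_quat(s['eef_rot']).as_matrix()[:2,0]@[[1],[0]]),s['eef_rot'],s['ft_force'],s['width'])
E
python3 look.py w1
```

```text
time: 0.78
ee_pos: [0.3493, -0.3804, 0.2225]
eef_rot: [0.983, 0.181, -0.0, 0.0]
ft_force: [0.5, 1.1, 0.0]
width: 0.087
time: 1.27
ee_pos: [0.4265, -0.257, 0.2226]
eef_rot: [0.983, 0.184, 0.0, -0.0]
ft_force: [0.2, -1.2, 0.5]
width: 0.0867
1.275 [ 0.42645497 -0.25699169  0.22263146] [53.41342505] [ 9.82914031e-01  1.84064672e-01  3.61575784e-04 -2.73109663e-04] [ 0.22798256 -1.24881353  0.53888086] 0.08666640673381677
```

View pics/w1.png

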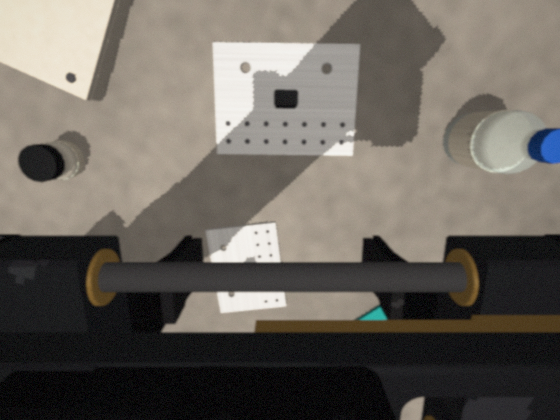

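The large plate shows holes at (245,68) and (327,69), the post top at (286,98), and two rows of dots on the near edge. It is the right one.

```bash
python3 - <<'E'
from h import *
d=load('pics/w1.npz');s=d['s'].item();c=d;P=pts(c,s)
for u,v,z in [(245,68,.006),(327,69,.006),(286,98,.052),(213,42,.006),(360,44,.006),(353,156,.006),(219,153,.006)]: print(onz(c,u,v,z,s).round(4),P[v,u].round(4))
g=c['img'].astype(int)
m=(P[...,2]>.035)&(P[...,2]<.065)&(abs(P[...,0]-.51)<.05)&(abs(P[...,1]+.225)<.05)
print(m.sum(),P[m].mean(0),np.median(P[m][:,2]))
m2=m.astype(np.uint8);ct=cv2.findContours(m2,0,1)[0][0];print(cv2.minAreaRect(ct))
tx=R.from_quat(s['eef_rot']).as_matrix();print(tx.round(4))
E
```

```text
[ 0.5317 -0.1728  0.006 ] [ 5.324e-01 -1.718e-01 -3.000e-04]
[ 0.5637 -0.2577  0.006 ] [ 0.5647 -0.2581  0.0007]
[ 0.5155 -0.2272  0.052 ] [ 0.5154 -0.2272  0.0523]
[ 0.5438 -0.1317  0.006 ] [ 0.5439 -0.1314  0.005 ]
[ 0.5999 -0.2812  0.006 ] [ 0.6001 -0.2812  0.0052]
[ 0.4871 -0.3242  0.006 ] [ 4.870e-01 -3.257e-01 -1.000e-04]
[ 0.433  -0.1754  0.006 ] [ 0.433  -0.1754  0.0064]
402 [ 0.51556756 -0.22746239  0.05178389] 0.051951445714212036
((286.1574401855469, 98.00829315185547), (23.756591796875, 17.134180068969727), 3.012787342071533)
[[ 9.322e-01  3.618e-01  6.000e-04]
 [ 3.618e-01 -9.322e-01  7.000e-04]
 [ 8.000e-04 -4.000e-04 -1.000e+00]]
```

```bash
python3 -m inch '[[0.53,-1,0,0,0,0],[0.53,-1,0,0,0,0],[0.53,-1,0,0,0,0],[0.53,-1,0,0,0,0],[0.53,-1,0,0,0,0]]' && python3 -m inch '[[0.53,-1,0.5,0,0,0],[0.53,-1,0.5,0,0,0],[0,0,0,0,0,0],[0,0,0,0,0,0]]'
python3 look.py w2
```

```text
time: 1.95
ee_pos: [0.4523, -0.0362, 0.2225]
eef_rot: [0.984, 0.18, -0.0, 0.0]
ft_force: [0.8, -0.3, -0.2]
width: 0.0872
time: 2.45
ee_pos: [0.4638, 0.0523, 0.1825]
eef_rot: [0.984, 0.18, -0.0, 0.0]
ft_force: [0.4, 0.3, 0.4]
width: 0.0872
2.45 [0.46375619 0.05230525 0.18250077] [53.58107986] [ 9.83658014e-01  1.80046768e-01 -1.76954420e-04  2.05636777e-04] [0.35009966 0.29705962 0.36720433] 0.087174023296213
```

View pics/w2.png

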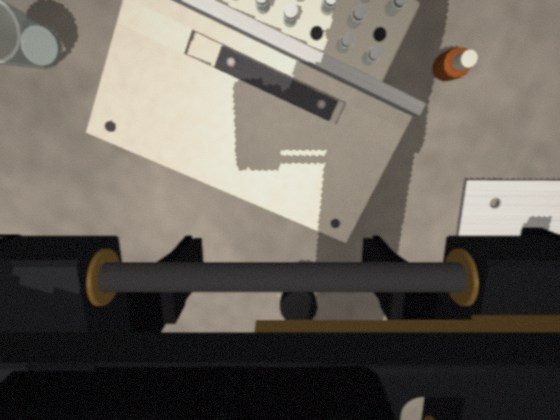

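```bash
python3 - <<'E'
from h import *
d=load('pics/w2.npz')
a=cv2.resize(d['img'][0:130,160:450,::-1],None,fx=2.75,fy=2.75,interpolation=cv2.INTER_CUBIC)
a=cv2.convertScaleAbs(a,alpha=1.4);cv2.imwrite('pics/w2c.png',a)
a=cv2.resize(d['img'][100:250,80:440,::-1],None,fx=2.2,fy=2.2,interpolation=cv2.INTER_CUBIC);cv2.imwrite('pics/w2d.png',a)
E
```

```text
(no output)
```

View pics/w2c.png

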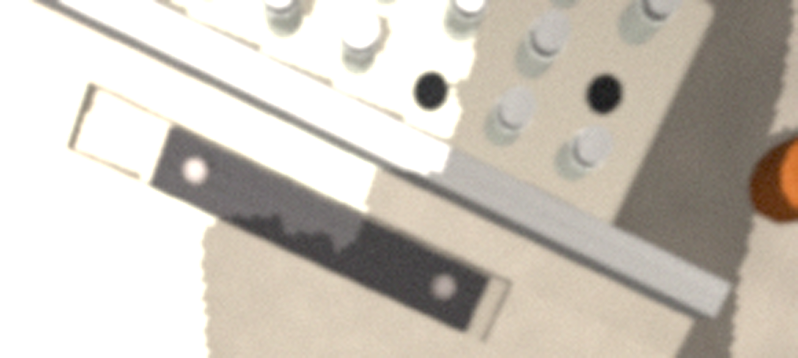

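View pics/w2d.png

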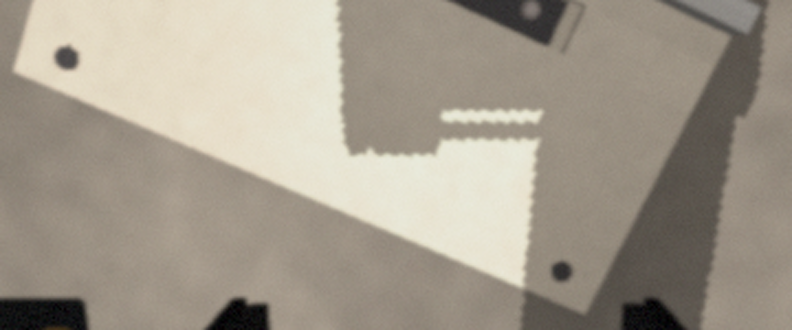

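```bash
python3 - <<'E'
from h import *
d=load('pics/w2.npz');s=d['s'].item()
f=lambda x,y:(160+(x+.5)/2.75-.5,(y+.5)/2.75-.5)
g=lambda x,y:(80+(x+.5)/2.2-.5,100+(y+.5)/2.2-.5)
W=lambda p,z:onz(d,*p,z,s)
pL=W(f(195,170),.0365);pR=W(f(444,287),.0365)
sl=(W(f(93,86),.03)+W(f(72,150),.03))/2;sr=(W(f(510,283),.03)+W(f(485,340),.03))/2
cl=W(g(13,71),.03);cr=W(g(586,315),.03)
fa=W(f(35,0),.048);fb=W(f(712,318),.048) # front edge of fence top
for n,a,b in [('pins',pL,pR),('slot',sl,sr),('front',cl,cr),('fence',fa,fb)]:
    v=a-b;print(n,a.round(4),b.round(4),'len',np.linalg.norm(v).round(4),'yaw',np.degrees(np.arctan2(-v[0],v[1])).round(2))
# deck holes
y=np.radians(-2.6);X=np.array([np.cos(y),np.sin(y)]);Y=np.array([-X[1],X[0]])
fc=((cl+cr)/2)[:2]
for n,p in [('pinmid',(pL+pR)[:2]/2),('slotmid',(sl+sr)[:2]/2),('fb',fb[:2])]:
    print(n,p.round(4),'deck x',(p-fc)@X-.075,'y rel front mid',(p-fc)@Y)
print('origin est',fc+X*.075, 'fence y end')
P=pts(d,s);print(P[170,250],P[215,330])
E
```

```text
pins [0.5623 0.1382 0.0365] [0.5576 0.0485 0.0365] len 0.0898 yaw -3.02
slot [0.5648 0.1789 0.03  ] [0.5573 0.0276 0.03  ] len 0.1516 yaw -2.85
front [0.454  0.2502 0.03  ] [ 0.4386 -0.0304  0.03  ] len 0.281 yaw -3.15
fence [0.5886 0.1956 0.048 ] [ 0.5787 -0.0359  0.048 ] len 0.2317 yaw -2.46
pinmid [0.56   0.0934] deck x 0.039317506227634955 y rel front mid -0.011345318067311313
slotmid [0.561  0.1033] deck x 0.03993019605897365 y rel front mid -0.0014417017641460608
fb [ 0.5787 -0.0359] deck x 0.06387456297477027 y rel front mid -0.13970546114178187
origin est [0.52119664 0.10651105] fence y end
[0.47563381 0.09002065 0.03096361] [ 0.46100395 -0.00221272  0.03102651]
```

```bash
python3 -m inch '[[-0.18,1,0,0,0,0],[-0.18,1,0,0,0,0],[-0.18,1,0,0,0,0],[-0.18,1,0,0,0,0],[-0.18,1,0,0,0,0]]' && python3 -m inch '[[-0.18,1,0,0,0,0],[-0.18,1,0,0,0,0],[0,0,0.8,0,0,0],[0,0,1,0,0,0],[0,0,0.7,0,0,0]]' && python3 -m inch '[[0,0,0.0,0,0,0],[0,0,0,0,0,0]]'
python3 look.py w3; python3 -c "
from bench import *;import cv2
c=camera('scene');cv2.imwrite('pics/s3.png',cv2.resize(c['img'][140:320,130:370,::-1],None,fx=3,fy=3))"
```

```text
time: 3.12
ee_pos: [0.5008, -0.1492, 0.1831]
eef_rot: [0.984, 0.179, 0.0, 0.001]
ft_force: [-0.2, 0.1, 0.5]
width: 0.0867
time: 3.75
ee_pos: [0.5148, -0.2278, 0.0812]
eef_rot: [0.984, 0.179, -0.001, 0.0]
ft_force: [0.2, -0.6, 0.5]
width: 0.0872
time: 4.0
ee_pos: [0.5166, -0.2269, 0.084]
eef_rot: [0.984, 0.18, 0.001, 0.001]
ft_force: [0.3, 0.1, 0.3]
width: 0.087
4.0 [ 0.51656479 -0.22693303  0.08404781] [53.57343724] [9.83623904e-01 1.80230716e-01 6.73290202e-04 6.72167302e-04] [0.32867976 0.14103382 0.33291379] 0.08701202802760419
```

View pics/w3.png

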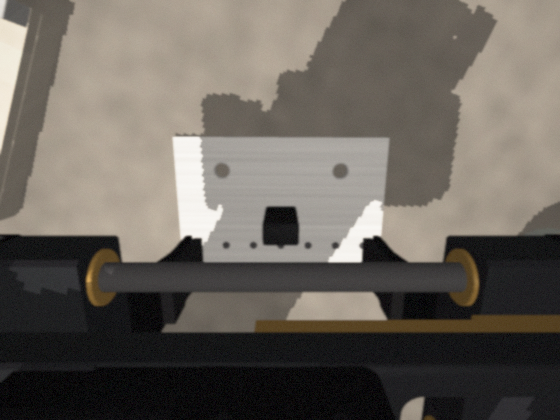

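View pics/s3.png

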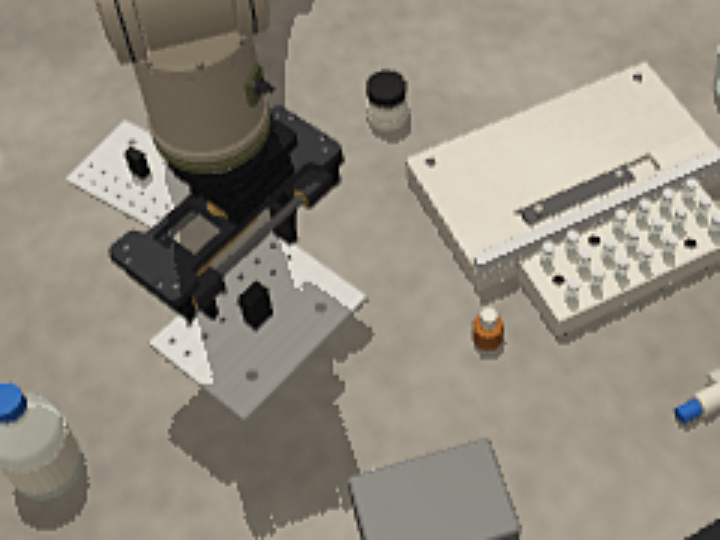

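```bash
python3 -m inch '[[0,0,0.7,0,0,0],[0,0,0.6,0,0,0],[0,0,0.4,0,0,0],[0,0,0,0,0,0]]' && python3 -m inch '[[0,0,0,0,0,0],[0,0,0,0,0,0],[0,0,0,0,0,0],[0,0,0,0,0,0]]' -1 20
```

```text
time: 4.6
ee_pos: [0.5158, -0.2257, 0.0142]
eef_rot: [0.984, 0.181, -0.0, -0.0]
ft_force: [1.0, -0.2, 0.1]
width: 0.0874
time: 5.1
ee_pos: [0.5162, -0.2258, 0.0148]
eef_rot: [0.984, 0.181, 0.0, 0.0]
ft_force: [0.0, 0.8, -0.7]
width: 0.0548
```

```bash
python3 -m inch '[[0,0,0,0,0,0],[0,0,0,0,0,0],[0,0,0,0,0,0],[0,0,0,0,0,0],[0,0,0,0,0,0]]' && python3 -m inch '[[0,0,-0.2,0,0,0],[0,0,-0.5,0,0,0],[0,0,0,0,0,0]]'
```

```text
time: 5.72
ee_pos: [0.5161, -0.2258, 0.0145]
eef_rot: [0.984, 0.181, 0.0, 0.0]
ft_force: [0.0, 0.4, -1.4]
width: 0.0236
time: 6.1
ee_pos: [0.5176, -0.2263, 0.0449]
eef_rot: [0.984, 0.181, 0.002, 0.001]
ft_force: [1.0, -0.1, -2.4]
width: 0.0237
```

```bash
python3 -m inch '[[0,0,-0.7,0,0,0],[0,0,-0.8,0,0,0],[0,0,-0.5,0,0,0],[0.12,-0.3,0,0,0,0],[0.24,-0.6,0,0,0,0]]' && python3 -m inch '[[0.35,-0.9,0,0,0,0],[0.35,-0.9,0,0,0,0],[0.35,-0.9,0,0,0,0],[0.35,-0.9,0,0,0,0],[0.35,-0.9,0,0,0,0]]' && python3 -m inch '[[0.35,-0.9,0,0,0,0],[0.21,-0.5,0,0,0,0],[0.1,-0.3,0,0,0,0],[0,0,0,0,0,0]]'
```

```text
time: 6.72
ee_pos: [0.5161, -0.1865, 0.1215]
eef_rot: [0.984, 0.18, -0.0, -0.0]
ft_force: [0.8, 0.4, -3.9]
width: 0.0238
time: 7.35
ee_pos: [0.517, 0.0083, 0.1213]
eef_rot: [0.983, 0.181, -0.001, -0.0]
ft_force: [-0.3, -0.6, -2.7]
width: 0.024
time: 7.85
ee_pos: [0.518, 0.0798, 0.1219]
eef_rot: [0.983, 0.182, -0.0, -0.0]
ft_force: [0.7, -1.0, -2.2]
width: 0.0238
```

```bash
python3 -m inch '[[0,0,0,0,0,0.03],[0,0,0,0,0,0.06],[0,0,0,0,0,0.06],[0,0,0,0,0,0.047],[0,0,0,0,0,0]]'; python3 -m inch '[[0,0,0,0,0,0],[0,0,0,0,0,0]]'; python3 look.py w4;  python3 -c "
from bench import *;import cv2
c=camera('scene');cv2.imwrite('pics/s4.png',cv2.resize(c['img'][140:320,180:420,::-1],None,fx=3,fy=3))"
```

```text
time: 8.48
ee_pos: [0.5185, 0.0778, 0.1222]
eef_rot: [1.0, -0.025, -0.0, 0.0]
ft_force: [0.9, 0.0, -2.9]
width: 0.0243
time: 8.72
ee_pos: [0.5186, 0.0788, 0.1225]
eef_rot: [1.0, -0.024, -0.0, 0.0]
ft_force: [0.0, 0.7, -3.0]
width: 0.0234
8.725 [0.51860355 0.07876851 0.12247398] [57.22979982] [ 9.99712066e-01 -2.39954261e-02 -3.06463909e-05  6.50482985e-05] [ 0.00612842  0.70963267 -2.99749875] 0.02342571209100492
```

View pics/w4.png

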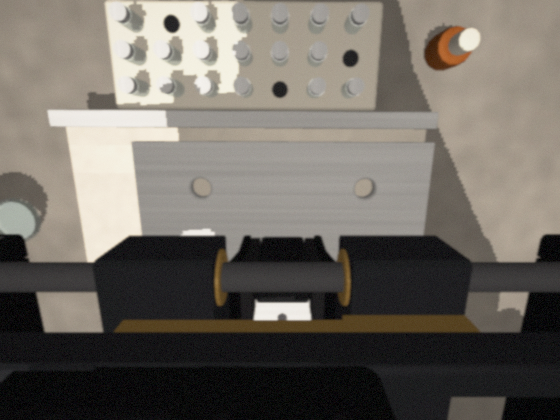

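View pics/s4.png

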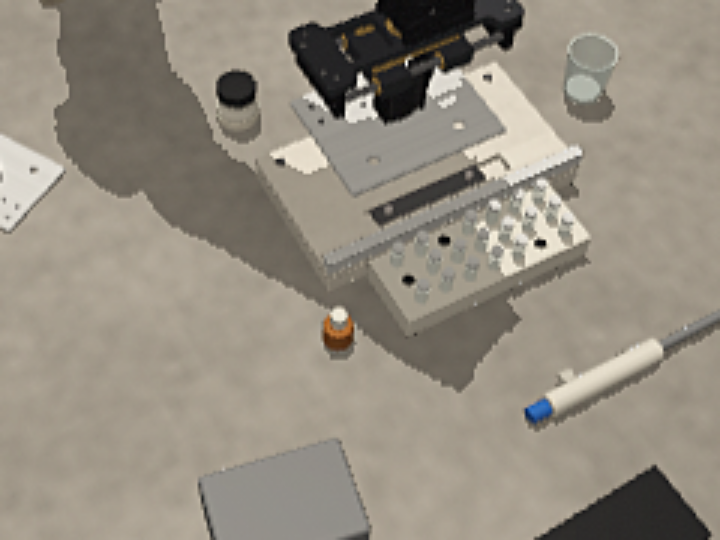

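```bash
python3 - <<'E'
from h import *
d=load('pics/w4.npz');s=d['s'].item();g=d['img'].astype(int).sum(-1)
yw=np.radians(-2.8);X=np.array([np.cos(yw),np.sin(yw)]);Y=np.array([-X[1],X[0]])
z=s['ee_pos'][2]-.0145+.006
h=[onz(d,u,v,z,s) for u,v in [(202,187),(363.5,187)]];print(h,np.linalg.norm(h[0]-h[1]))
m=(h[0]+h[1])[:2]/2;v=h[0]-h[1];print('yaw',np.degrees(np.arctan2(-v[0],v[1])),'rel TCP in deck ax',(m-s['ee_pos'][:2])@X,(m-s['ee_pos'][:2])@Y)
for u in (150,280,420): 
    print(u,[int(x) for x in g[100:150,u]])
E
```

```text
[array([0.55616779, 0.12024787, 0.11397398]), array([0.55195583, 0.03208178, 0.11397398])] 0.08826664135794489
yaw -2.7351186652627173 rel TCP in deck ax 0.03554312271287798 -0.0008684559816902436
150 [712, 708, 702, 669, 566, 469, 430, 404, 383, 424, 569, 682, 703, 708, 708, 706, 708, 707, 704, 705, 703, 705, 707, 709, 712, 700, 676, 664, 683, 697, 704, 701, 701, 699, 701, 700, 704, 701, 701, 691, 642, 512, 443, 442, 449, 457, 442, 445, 443, 446]
280 [472, 476, 474, 475, 476, 473, 465, 437, 407, 375, 353, 397, 437, 449, 452, 455, 452, 443, 446, 443, 444, 435, 440, 445, 446, 446, 436, 420, 432, 466, 484, 481, 489, 486, 480, 483, 483, 478, 481, 471, 457, 433, 437, 447, 463, 468, 467, 470, 465, 465]
420 [285, 284, 286, 284, 291, 290, 281, 279, 280, 280, 298, 336, 417, 453, 472, 463, 470, 475, 464, 461, 461, 460, 458, 462, 458, 451, 450, 442, 412, 417, 452, 467, 463, 468, 457, 461, 465, 464, 461, 467, 465, 440, 428, 444, 454, 458, 449, 453, 452, 467]
```

```bash
python3 -m inch '[[0,0,0.5,0,0,0.002],[0,0,0.6,0,0,0],[0,0,0.4,0,0,0],[0,0,0.2,0,0,0],[0,0,0,0,0,0]]'; python3 -m inch '[[0.05,0,0,0,0,0],[0.03,0,0,0,0,0],[0,0,0,0,0,0],[0,0,0,0,0,0]]'; python3 look.py w5
```

```text
time: 9.45
ee_pos: [0.5185, 0.0792, 0.0544]
eef_rot: [1.0, -0.026, -0.0, -0.0]
ft_force: [0.1, 0.7, -3.3]
width: 0.024
time: 9.95
ee_pos: [0.5218, 0.0789, 0.0547]
eef_rot: [1.0, -0.026, 0.0, 0.0]
ft_force: [-0.1, 0.1, -3.0]
width: 0.0238
9.95 [0.52184383 0.07890514 0.05465524] [57.21543451] [ 9.99649366e-01 -2.64789349e-02  9.19611285e-05  5.54745022e-05] [-0.09486885  0.09354052 -3.03700553] 0.023767937557785845
```

View pics/w5.png

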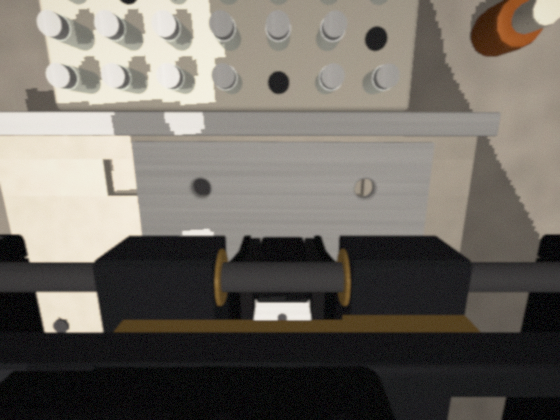

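```bash
python3 -m inch '[[0.025,0,0,0,0,0],[0.025,0,0,0,0,0],[0,0,0,0,0,0]]'; python3 -m inch '[[0.015,0,0,0,0,0],[0,0,0,0,0,0]]';python3 -m inch '[[0.015,0,0,0,0,0],[0,0,0,0,0,0]]'; python3 look.py w6
```

```text
time: 10.38
ee_pos: [0.5239, 0.0788, 0.0545]
eef_rot: [1.0, -0.027, 0.0, 0.0]
ft_force: [0.6, -0.3, -3.5]
width: 0.0239
time: 10.62
ee_pos: [0.5244, 0.0787, 0.0545]
eef_rot: [1.0, -0.027, 0.0, 0.0]
ft_force: [-0.7, 0.1, -3.7]
width: 0.0239
time: 10.88
ee_pos: [0.5249, 0.0787, 0.0545]
eef_rot: [1.0, -0.026, -0.0, 0.0]
ft_force: [0.4, 0.1, -2.8]
width: 0.0237
10.875 [0.52494348 0.07874024 0.05448913] [57.21536375] [ 9.99649058e-01 -2.64906182e-02 -8.41872314e-05  3.34023816e-05] [ 0.40485024  0.05668551 -2.75062996] 0.02366851681531085
```

```bash
python3 - <<'E'
import cv2
a=cv2.imread('pics/w6.png')[90:240,100:480];cv2.imwrite('pics/w6c.png',cv2.resize(a,None,fx=2.1,fy=2.1,interpolation=cv2.INTER_CUBIC))
E
```

```text
(no output)
```

View pics/w6c.png

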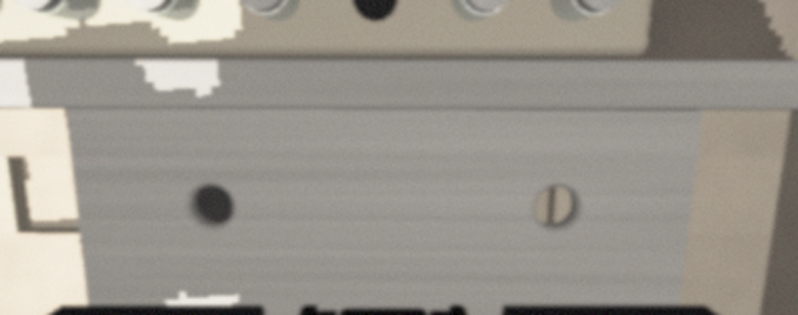

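Very near contact. I'll continue in 0.6 mm steps and watch the force.

```bash
python3 -m inch '[[0.015,0,0,0,0,0],[0,0,0,0,0,0]]'|grep -E "pos|force";python3 -m inch '[[0.015,0,0,0,0,0],[0,0,0,0,0,0]]'|grep -E "pos|force"
```

```text
ee_pos: [0.5251, 0.0787, 0.0544]
ft_force: [-3.7, -1.2, -1.0]
ee_pos: [0.5252, 0.0786, 0.0542]
ft_force: [-6.2, -0.5, 0.5]
```

```bash
python3 -m inch '[[-0.015,0,0,0,0,0],[0,0,0,0,0,0]]' - 8|grep -E "pos|force|width";python3 -m inch '[[0,0,0.03,0,0,0],[0,0,0.03,0,0,0],[0,0,0,0,0,0]]'|grep -E "pos|force|width";python3 -m inch '[[0,0,0.025,0,0,0],[0,0,0,0,0,0]]'|grep -E "pos|force"
```

```text
ee_pos: [0.5253, 0.0786, 0.0543]
ft_force: [-4.1, -0.0, -2.4]
width: 0.024
ee_pos: [0.5249, 0.0787, 0.0519]
ft_force: [-6.1, -0.9, -0.4]
width: 0.0242
ee_pos: [0.5248, 0.0787, 0.0509]
ft_force: [-7.0, -0.1, -0.3]
```

```bash
python3 -m inch '[[-0.015,0,0,0,0,0],[0,0,0,0,0,0]]' - 5|grep -E "pos|force|width";python3 -m inch '[[0,0,0.025,0,0,0],[0,0,0,0,0,0]]'|grep -E "pos|force|width";python3 -m inch '[[0,0,0.025,0,0,0],[0,0,0,0,0,0]]'|grep -E "pos|force"
```

```text
ee_pos: [0.5248, 0.0787, 0.051]
ft_force: [-4.3, -0.2, -2.6]
width: 0.0241
ee_pos: [0.5248, 0.0787, 0.0501]
ft_force: [-4.8, -0.2, -0.9]
width: 0.0237
ee_pos: [0.5248, 0.0787, 0.0491]
ft_force: [-5.7, -0.4, -1.7]
```

```bash
python3 -m inch '[[0,0,0,0,0,0],[0,0,0,0,0,0],[0,0,0,0,0,0]]' -0.31 |grep -E "pos|force|width"; python3 look.py w7;python3 - <<'E'
import cv2
a=cv2.imread('pics/w7.png')[90:240,60:480];cv2.imwrite('pics/w7c.png',cv2.resize(a,None,fx=1.9,fy=1.9,interpolation=cv2.INTER_CUBIC))
from h import *
d=load('pics/w7.npz');s=d['s'].item();P=pts(d,s)
for v in (145,165,200,215): print(v,[P[v-2:v+3,u-2:u+3].reshape(-1,3).mean(0).round(4).tolist() for u in (170,280,400)])
from bench import camera
c=camera('scene');cv2.imwrite('pics/s7.png',cv2.resize(c['img'][140:280,240:400,::-1],None,fx=4,fy=4,interpolation=cv2.INTER_CUBIC))
E
```

```text
ee_pos: [0.5256, 0.0788, 0.0495]
ft_force: [-0.2, 0.0, -0.5]
width: 0.0295
13.425 [0.52560944 0.07883348 0.04950335] [57.21511928] [ 9.99647987e-01 -2.65235543e-02  6.27997955e-04 -9.46616545e-05] [-0.17823136  0.01713382 -0.49492825] 0.02945872726599069
145 [[0.5872, 0.1308, 0.0513], [0.5839, 0.0763, 0.0453], [0.5812, 0.0169, 0.0519]]
165 [[0.5765, 0.135, 0.0434], [0.5735, 0.0769, 0.0436], [0.5701, 0.0135, 0.0436]]
200 [[0.5573, 0.1382, 0.0421], [0.5541, 0.078, 0.0422], [0.5507, 0.0122, 0.0423]]
215 [[0.5487, 0.1396, 0.0417], [0.5454, 0.0784, 0.0417], [0.5419, 0.0116, 0.0417]]
```

View pics/w7c.png

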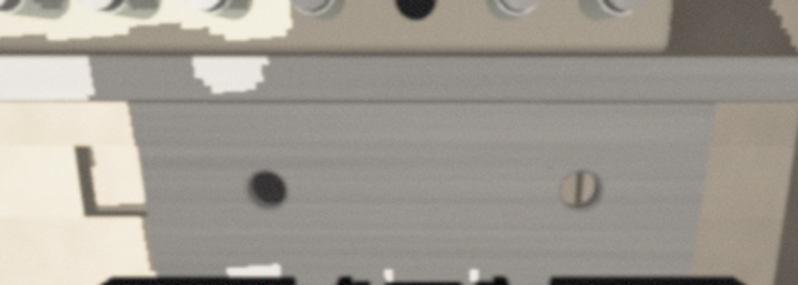

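View pics/s7.png

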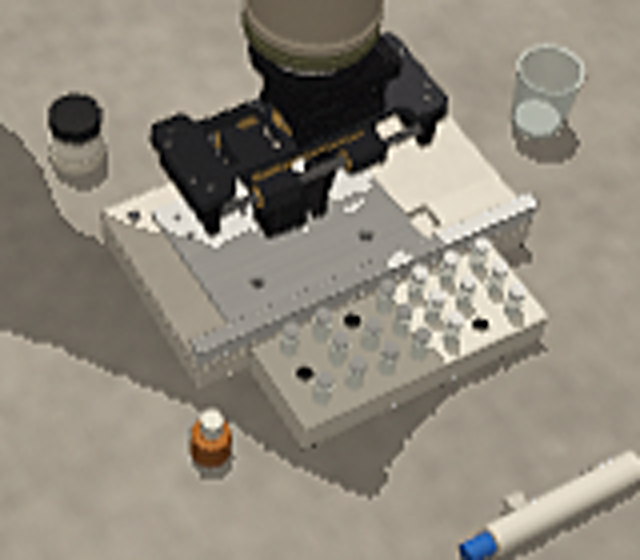

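Depth at the hole row is 0.0425, with a 3.9° slope. So the plate leans on the pin tips with its edge at the fence, as wanted. Now I'll slide along +y with one finger.

```bash
python3 -m inch '[[0,0,0.1,0,0,0],[0,-0.04,0,0,0,0],[0,-0.04,0,0,0,0],[0,-0.04,0,0,0,0],[0,-0.04,0,0,0,0]]'|grep -E "pos|force|width"; python3 -m inch '[[0,-0.04,0,0,0,0],[0,-0.04,0,0,0,0]]'|grep -E "pos|force|width"; python3 -m inch '[[0.005,-0.03,0,0,0,0],[0,-0.03,0,0,0,0]]'|grep -E "pos|force|width"; python3 look.py w8;python3 - <<'E'
import cv2
a=cv2.imread('pics/w8.png')[90:240,60:480];cv2.imwrite('pics/w8c.png',cv2.resize(a,None,fx=1.9,fy=1.9,interpolation=cv2.INTER_CUBIC))
from h import *
d=load('pics/w8.npz');s=d['s'].item();P=pts(d,s)
for v in (165,200,215): print(v,[P[v-2:v+3,u-2:u+3].reshape(-1,3).mean(0).round(4).tolist() for u in (170,280,400)])
E
```

```text
ee_pos: [0.5253, 0.0849, 0.0451]
ft_force: [-0.9, -2.2, -2.1]
width: 0.0302
ee_pos: [0.5254, 0.0884, 0.0451]
ft_force: [-0.4, -0.9, -0.6]
width: 0.0302
ee_pos: [0.5256, 0.0903, 0.0451]
ft_force: [-2.4, -3.4, 0.9]
width: 0.0298
14.65 [0.5256021  0.09034936 0.04506142] [57.21457113] [ 9.99645532e-01 -2.66193903e-02 -2.91306704e-04  3.65624735e-04] [-2.36744418 -3.44946169  0.92378848] 0.029817944726611905
165 [[0.577, 0.1448, 0.0436], [0.574, 0.0884, 0.0436], [0.5707, 0.0266, 0.0437]]
200 [[0.5583, 0.148, 0.042], [0.5552, 0.0894, 0.0423], [0.5519, 0.0255, 0.0427]]
215 [[0.5498, 0.1495, 0.0414], [0.5467, 0.0898, 0.0418], [0.5433, 0.0248, 0.0419]]
```

View pics/w8c.png

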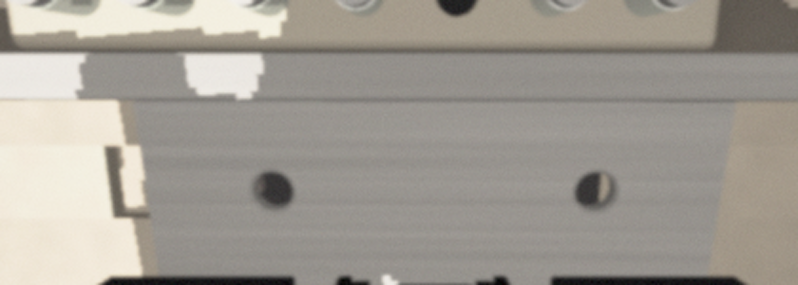

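```bash
python3 -m inch '[[0,-0.025,0,0,0,0],[0,-0.025,0,0,0,0],[0,-0.025,0,0,0,0],[0,-0.025,0,0,0,0],[0,-0.025,0,0,0,0]]'|grep -E "pos|force|width"; python3 look.py w9;python3 - <<'E'
import cv2
a=cv2.imread('pics/w9.png')[90:240,60:480];cv2.imwrite('pics/w9c.png',cv2.resize(a,None,fx=1.9,fy=1.9,interpolation=cv2.INTER_CUBIC))
E
```

```text
ee_pos: [0.5261, 0.0958, 0.0451]
ft_force: [-0.6, -1.4, -1.3]
width: 0.0304
15.325 [0.52605694 0.09583338 0.04505666] [57.21528443] [ 9.99648711e-01 -2.65038053e-02 -2.09659061e-05 -5.06143631e-05] [-0.63519462 -1.38168921 -1.34156427] 0.03040968507982301
```

View pics/w9c.png

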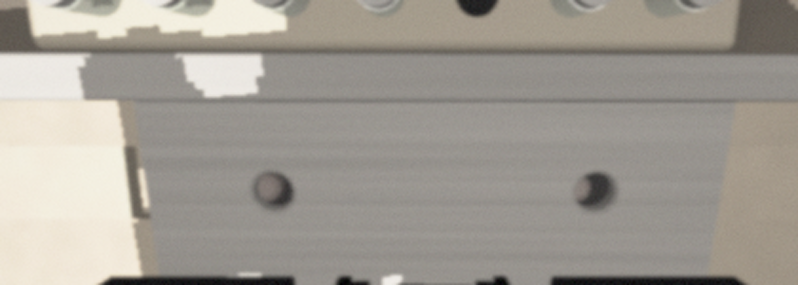

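```bash
cat > dz.py <<'E'
from h import *
from bench import *
s=read_state();c=camera('wrist');P=pts(c,s)
print(s['time'],'z rows165/215',[[round(float(np.median(P[v-2:v+3,u-2:u+3,2])),4) for u in (170,280,400)] for v in (165,215)],s['ee_pos'].round(4),s['ft_force'].round(1))
E
for i in 1; do python3 -m inch '[[0,-0.015,0,0,0,0],[0,-0.015,0,0,0,0]]' >/dev/null; python3 dz.py; done; python3 -m inch '[[0,-0.015,0,0,0,0],[0,0,0,0,0,0]]' >/dev/null; python3 dz.py
```

```text
15.625 z rows165/215 [[0.0362, 0.0361, 0.0362], [0.036, 0.0362, 0.0361]] [0.5267 0.0975 0.0455] [-0.9 -1.4  1.1]
15.925 z rows165/215 [[0.0361, 0.0358, 0.0365], [0.0362, 0.0361, 0.0364]] [0.5264 0.0975 0.0453] [ 0.3 -1.6  0.9]
```

It has dropped: the top face is flat at z 0.036. I'll back the finger off, open and check.

```bash
python3 -m inch '[[0,0.03,0,0,0,0],[0,0.03,0,0,0,0],[0,0,0,0,0,0]]'|grep -E "pos|force|width"; python3 -m inch '[[0,0,0,0,0,0],[0,0,0,0,0,0],[0,0,0,0,0,0],[0,0,0,0,0,0]]' 0 |grep -E "pos|force|width"; python3 look.py w10; python3 dz.py; python3 - <<'E'
import cv2
a=cv2.imread('pics/w10.png')[90:240,60:480];cv2.imwrite('pics/w10c.png',cv2.resize(a,None,fx=1.9,fy=1.9,interpolation=cv2.INTER_CUBIC))
E
```

```text
ee_pos: [0.526, 0.095, 0.0451]
ft_force: [-0.2, 0.8, 0.5]
width: 0.0295
ee_pos: [0.5261, 0.0951, 0.0451]
ft_force: [-0.9, 0.4, 1.1]
width: 0.0432
16.85 [0.5260717  0.09514843 0.04513102] [57.21548463] [ 9.99649586e-01 -2.64708270e-02  1.98415211e-05  1.27454527e-05] [-0.86238296  0.35163345  1.09685972] 0.04318297754472643
16.9 z rows165/215 [[0.0363, 0.036, 0.0361], [0.0363, 0.036, 0.0365]] [0.5261 0.0951 0.0452] [-0.4  0.6  0.2]
```

View pics/w10c.png

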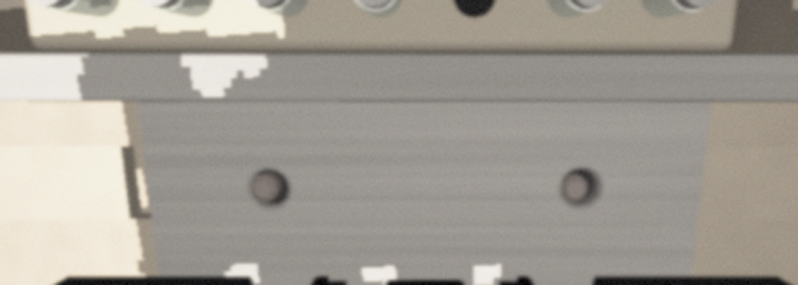

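Both pins show in the holes and the plate is flat. Now I'll retreat straight up and take a final look.

```bash
python3 -m inch '[[0,0,-0.2,0,0,0],[0,0,-0.5,0,0,0],[0,0,-0.9,0,0,0],[0,0,-1,0,0,0],[0,0,-1,0,0,0]]'; python3 -m inch '[[-0.8,0,0,0,0,0],[-0.8,0,0,0,0,0],[0,0,0,0,0,0],[0,0,0,0,0,0]]'; python3 look.py w11; python3 - <<'E'
from h import *
from bench import *
c=camera('top');cv2.imwrite('pics/t11.png',cv2.resize(c['img'][80:330,120:470,::-1],None,fx=2.2,fy=2.2,interpolation=cv2.INTER_CUBIC))
b=load('pics/a_top.npz');D=(abs(c['img'].astype(int)-b['img']).sum(-1)>120);print(D.sum())
d=load('pics/w11.npz');s=d['s'].item();P=pts(d,s)
m=(P[...,2]>.07)&(P[...,2]<.09)&(abs(P[...,0]-.526)<.03)&(abs(P[...,1]-.095)<.04);print('post',m.sum(),P[m].mean(0),np.median(P[m][:,2]))
m=(P[...,2]>.025)&(P[...,2]<.045)&(P[...,0]>.48)&(P[...,0]<.575)&(abs(P[...,1]-.095)<.07)
A=np.c_[P[m][:,:2],np.ones(m.sum())];k=np.linalg.lstsq(A,P[m][:,2],rcond=None)[0];print('plane tilt deg',np.degrees(k[:2]),'med z',np.median(P[m][:,2]))
E
```

```text
time: 17.58
ee_pos: [0.526, 0.0952, 0.1911]
eef_rot: [1.0, -0.026, 0.0, -0.0]
ft_force: [1.0, 0.6, -0.5]
width: 0.0436
time: 18.08
ee_pos: [0.4628, 0.0984, 0.1897]
eef_rot: [1.0, -0.027, 0.001, 0.0]
ft_force: [0.2, 0.9, -0.6]
width: 0.0432
18.075 [0.46278443 0.09835246 0.18972366] [57.21446448] [ 9.99645130e-01 -2.66304213e-02  6.54368607e-04  8.39643400e-05] [ 0.17706416  0.87017546 -0.55598608] 0.04322392036168607
29466
post 566 [0.52555738 0.09342951 0.08188927] 0.08192739200762372
plane tilt deg [-0.21677311 -0.12279055] med z 0.03615022616117286
```

View pics/w11.png

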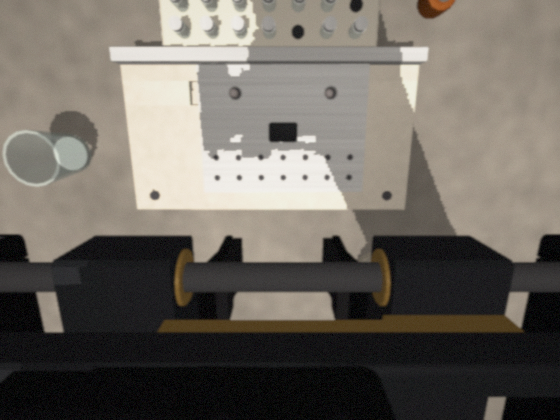

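View pics/t11.png

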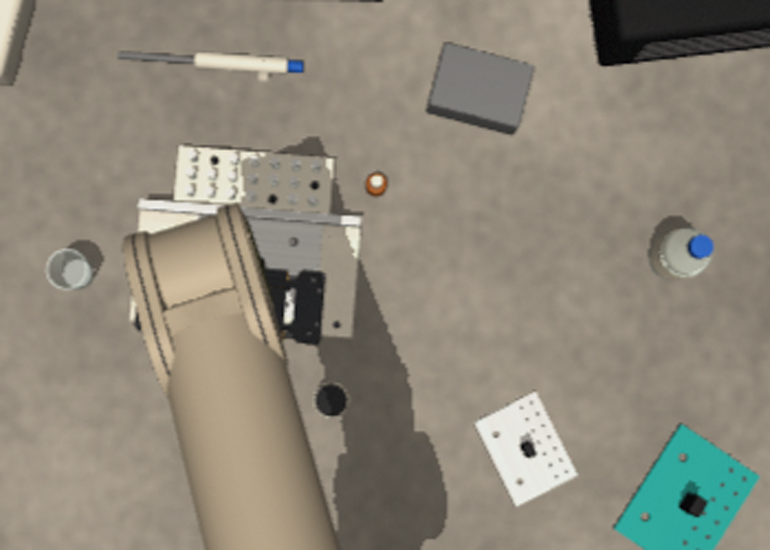

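The plate is seated: post top at z 0.082 and the face flat at 0.036, with pins in the holes at (235,93) and (331,93). The other things are where they were.

```bash
python3 -c "
from bench import *
print(close_job())"
```

```text
the job is handed in; nothing more can be done
None
```

The guide plate is seated on both locating pins, flush on the deck and against the fence. I let go of it and handed the job in at about 18 s of the 56 s allowed.

- **What I did:** I lifted the large aluminium plate by its post and brought its two-hole edge to the fence. I then released it about 16 mm to the right of the pins. It rested on the pin tips, tilted 3.9° at the expected height. I pushed it along the fence with one finger of the loosened gripper, at 1 to 3.5 N, until it dropped. I stopped there and backed off.
- **Last checks:** The post top is at z 81.9 mm, where 82 mm is expected. The plate's top face is at 36.2 mm (36 mm expected) and level to about 0.2°. Both pins show in the holes, and the gripper is clear of everything.
- **Forces:** The highest reading I saw against the fence was about 7 N, below the 25 N limit. I read forces only at the end of each move.
- **Other items:** Everything else on the bench looks unmoved by eye in the top view. I did not measure those positions, and the numeric before/after image comparison was of no use because the arm and its shadow had moved.
- **Disagreement:** The angle measurements of the deck differed slightly, from -2.5° to -3.1°. I used about -3.0°, and the fit confirmed it.

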